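Walk the die block round and seat it on the fence

ROBOT

A 6-joint arm with a two-finger parallel gripper is mounted at the origin on the work surface. World frame = base frame: x ahead of the robot, y to its left, z up, the work surface at z = 0. Lengths are in m, angles in rad, forces in N, time in s.
With the tool pointing down it reaches from about 0.3 to 0.875 m from the base axis. Payload 6.4 kg.
Tool frame: the origin (TCP) lies midway between the tips of the shut fingers; the grasp point (between the pads) lies 19 mm behind it (ctrl.pinch_z is the distance from the TCP to the grasp point, in m); z points along the fingers, y is the line along which they close (so a half turn about z gives the same grasp; the last joint's range is limited). The gripper opens to 85 mm and grips with 20 to 120 N. Pads are 22 mm wide; open, the fingers measure 114 mm over their backs; the gripper's body (76 mm by 85 mm) begins 54 mm behind the grasp point. The pads swing forward as they close: fully open they stand 13 mm farther back than shut.
Start: joints at [-1.33, 0.181, 1.607, -0, 1.354, -0.206], TCP at [0.248, -0.519, 0.231] pointing down, gripper open.
Joint ranges: [-2.99, 2.99], [-0.89, 2.07], [0.3, 2.58], [-1.14, 4.28], [0, 2.63], [-3.12, 3.12]. Speed limits (rad/s): [2.57, 2.57, 3.01, 3.14, 3.14, 3.14].

INTERFACE

Orientations are given as a unit quaternion [w, x, y, z].
In Python, from bench import ctrl gives the robot as it stands.
- The arm moves only by the tool apply_moves, never from a script. Its argument "moves" is a list of rows, each an object with "jaw": the opening, from 0 (shut) to 1 (fully open); "offset": the shift along the tool's x, y, z in mm, a list of three; "rot": the turn, a rotation vector about the tool's x, y, z in degrees, a list of three. In form: [{"jaw": jaw, "offset": [dx, dy, dz], "rot": [ax, ay, az]}, ...]. A call has exactly 5 rows; each row shifts and turns the commanded pose from where the row before left it, along the tool's axes as they then stand; what a row does not reach is not made up. A row lasts 1/8 s, in which the tool goes at most 62.5 mm and 10.7 degrees, less where a joint would pass 70% of its speed; a pose out of reach is approached as far as the arm can. A call is refused whole if a number of a shift passes 62.5 or a number of a turn 10.7, either way. A call with a gripper value outside its range is refused whole. The fingers move at their own pace and stop on an object; the grip force is fixed at half the most. Time passes only in rows, so rows that do not move let the fingers close, or fill a call up. It gives the time, the measured TCP pose, the force, the opening and the grip force at its end, in the units of the state.
- ctrl.get_obs(): the state, without advancing time (a new reading comes with each control period).
- ctrl.camera(name): name is "scene" or "side" or "wrist"; returns (picture, depth): 420x560x3 uint8, red, green, blue; 420x560 float32, m along the optical axis (not along the pixel's ray), 0 where there is no reading.
- ctrl.camera_params(name): a dict with "K" (3x3 intrinsics, pixels), "cam_to_world" (4x4, takes a point from camera to world coordinates); the wrist camera has in their place "mount" (4x4, takes a point from camera to tool coordinates, whose origin is the TCP and whose axes are the flange's). Camera axes: x right, y down, z forward; pixel columns grow to the right and rows downward; lengths in m; the calibration is good to about 2 mm. A picture is of the moment at which its call begins: read the wrist's pose just before it. camera_params takes no time and is no camera call.
- ctrl.hand_in(): hands the job in; it is judged then, once.
Trained networks look in the newest picture that a camera, given by its name, has taken for a name from the list of things; names that differ only in an ending like _2 or _b are one class to them, and where a whole thing is asked for, a point or a joint stands for the part that bears it (a point fixed in the world has none). Each returns a list of dicts, best first, with "score" (0 to 1); they miss things now and then, are a little off and sometimes report something else, mostly with a low value. They report only what shows in the picture. A call takes as long as a camera call. They do not tell look-alikes from the thing itself.
- ctrl.outline_of(camera, target): "region" (420x560 bool, what is visible of it) and "position" ([column, row] in pixels, amid what is visible of it).
The state is a dict: "time_s": time; "q": joint angles; "dq": joint speeds; "joint_efforts": joint torques, N m; "eef_pos": TCP position; "eef_rot": TCP orientation; "wrist_force": force on the tool from outside, world axes, zero at the start; "torque": the same for the moment, N m; "opening": opening from 0.0 (shut) to 1.0 (fully open); "grasp_force": force on a finger pad.
Only numpy, scipy, OpenCV 4.12 (cv2) and the standard library are available. Lean on these libraries where they do the work, as an engineer would, in place of code of your own. Each camera call takes 0.05 s, during which the arm holds its last target. There are 200 camera calls.

TASK

On the test bench, walk the heavy blue die block round with fingertip pushes, never lifting or tipping it, until its bright steel face (the side with the yellow stripe) looks squarely at the steel fence while the block still stands at least two fingers' width clear of it. Only then push it home, keeping it square, so that the bright face sits flat against the fence along its whole length with neither end sticking out past the fence. Do not let the block touch the fence while it is still askew, leave the roller, the specimen and the tray where they are, and take the hand away at the end.

Things in the scene. Friction and masses are not known exactly. Their poses are not given: they have to be found in the camera images.
- die: Heavy loose blue block, 96 mm deep (x), 124 long (y), 48 high, 0.8 to 1.3 kg, takes 5 to 18 N to push. Origin: centre of underside, z up. Its +x points out of the bright steel face (a 124 mm side, yellow stripe along its top edge). Flat top with a grey steel inlay. Starts clear of the fence, turned 45 to 75 degrees anticlockwise (from above) from the way it must face
- die_face (a point): Centre of the die block's bright face: 48 mm from the block's origin along its +x, 24 mm up
- fence: Fixed steel fence 240 mm long (y), 42 high, 24 thick, with a low foot flange and bolt heads (22 high) to 74 mm behind the face. Origin: foot of its flat working face, mid-length (red line on top). Its x points into the fence, square to the face, away from the block. When seated, the block's +x points the same way, its origin 48 mm before the face
- roller: Bystander: bright steel roller standing upright, 30 mm diameter, 55 mm high; origin at the centre of its underside
- specimen: Bystander: copper-coloured flat test specimen lying down, 125 mm long (its x), 24 mm wide, 10 mm thick; origin at the centre of its underside
- tray: Bystander: yellow plastic tray 100 by 75 mm (its x, y), 35 mm high; origin at the centre of its underside
There are look-alikes about, which are no part of the job. Several things have the shape of the die; the one meant has the colours described above.

How it is judged:
By the outcome, as a careful person would: the job done as asked, in the order asked, and still so for the second after the job is handed in, with the robot touching nothing.
It also fails if it takes over 67 s, if anything falls off the work surface, if the arm or the gripper's body presses on something with over 40 N, if the wrist force passes 120 N, or if a joint passes its speed limit or range.

## Working session

There is one attempt and no reset: what is moved stays moved. The work goes in short steps, Python scripts to look and compute and a tool call to move; the robot and the scene stay as the last step left them, time stands still between calls to the robot, and variables do not carry over. Pictures are saved under pics/ and viewed, at most 10 in all, crops included, and the job is handed in when it is done.

Besides the shell and the picture viewer there is one more tool, called after "Emit:" by a JSON object that holds its "method" and its "body", one argument or row to a line. apply_moves: Moves the arm, as the interface text tells. Its arguments: {"type":"object","properties":{"moves":{"type":"array"}},"required":["moves"]}

```bash
mkdir -p pics; ls
python3 - <<'E'
from bench import ctrl
import cv2,numpy as np
ims=[]
for c in ["scene","side"]:
    p,d=ctrl.camera(c); np.savez(f"{c}.npz",p=p,d=d)
    cv2.imwrite(f"pics/{c}0.png",p[:,:,::-1])
    P=ctrl.camera_params(c);print(c,P["K"].tolist(),P["cam_to_world"].tolist())
    for t in ["die","fence","roller","specimen","tray"]:
        for r in ctrl.outline_of(c,t): print(t,round(r["score"],2),np.round(r["position"]),r["region"].sum())
o=ctrl.get_obs();print(o)
E
```

```text
pics
scene [[401.6614610298758, 0.0, 282.67284646658885], [0.0, 401.6614610298758, 209.06920794884283], [0.0, 0.0, 1.0]] [[-0.415976749603429, 0.6636283285439202, -0.6217401268563648, 1.0647553912579402], [0.9093114294865762, 0.31164298489723974, -0.27573787220731516, 0.2735416737530406], [0.010773485714708422, -0.680055947344291, -0.7330810599703237, 0.6751031676759212], [0.0, 0.0, 0.0, 1.0]]
die 0.85 [301. 163.] 2200
die 0.72 [283. 222.] 2957
die 0.56 [425. 331.] 4685
fence 0.61 [238. 290.] 5821
roller 0.73 [362. 272.] 399
roller 0.61 [180. 188.] 431
specimen 0.94 [182. 187.] 391
tray 0.91 [400. 221.] 1729
side [[449.8213737101082, 0.0, 276.1487907500933], [0.0, 449.8213737101082, 204.80078619935696], [0.0, 0.0, 1.0]] [[-0.9482736167920996, -0.1810634961459198, 0.260754977055945, 0.2882972995751006], [-0.31677148966602764, 0.48585587865932983, -0.8146164057437931, 0.7536075246371711], [0.020807955949484695, -0.8550789878926898, -0.5180800646942684, 0.5315243574485055], [0.0, 0.0, 0.0, 1.0]]
die 0.95 [262. 226.] 3102
die 0.66 [117. 325.] 6378
die 0.59 [357. 232.] 3362
die 0.26 [190. 276.] 597
fence 0.87 [180. 216.] 2692
roller 0.91 [188. 276.] 594
specimen 0.5 [304. 175.] 232
tray 0.72 [278. 322.] 3636
{'time_s': 0.6, 'q': array([-1.33029956e+00,  1.80769912e-01,  1.60703254e+00,  2.03133292e-05,
        1.35377918e+00, -2.06319846e-01]), 'dq': array([ 0.00075727, -0.00020787,  0.00028071,  0.00156006, -0.00037792,
       -0.00046887]), 'joint_efforts': array([-9.78479256e-04, -4.44603860e+01, -3.51520622e+01, -4.09397471e-04,
        1.09583201e-03, -9.46310422e-06]), 'eef_pos': array([ 0.24846894, -0.51855304,  0.23128964]), 'eef_rot': array([5.34086598e-06, 9.75148473e-01, 2.21552375e-01, 1.00111669e-05]), 'wrist_force': array([ 0.66490143, -0.47550183, -0.11657856]), 'torque': array([-0.04082013,  0.05272784,  0.00276279]), 'grasp_force': 0.0, 'opening': 1.000772511522923}
```

View pics/scene0.png

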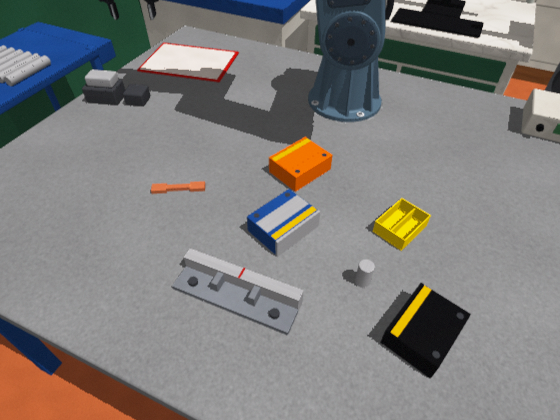

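View pics/side0.png

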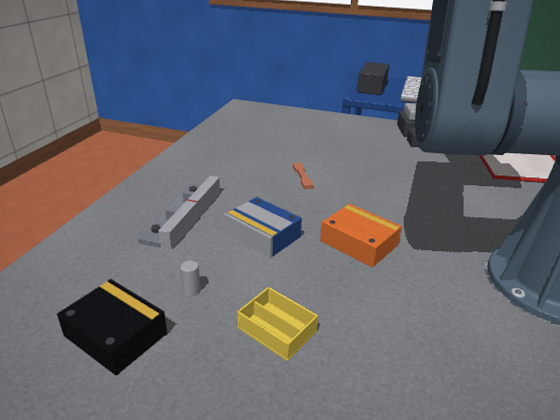

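The scene shows a blue die at (283,222) with a yellow stripe and a bright face. The look-alikes are orange at (301,163) and black at (425,331). The fence is at (238,290), roller (365,272), tray (400,221) and specimen (180,187). I choose the blue one.

```bash
cat > h.py <<'E'
from bench import ctrl
import cv2,numpy as np
def cloud(c,p=None,d=None):
    if p is None: p,d=ctrl.camera(c)
    P=ctrl.camera_params(c);K=P["K"];K=np.array(K)
    if "mount" in P:
        from scipy.spatial.transform import Rotation as R
        o=ctrl.get_obs();T=np.eye(4);q=o["eef_rot"];T[:3,:3]=R.from_quat([q[1],q[2],q[3],q[0]]).as_matrix();T[:3,3]=o["eef_pos"];T=T@np.array(P["mount"])
    else: T=np.array(P["cam_to_world"])
    v,u=np.mgrid[:d.shape[0],:d.shape[1]]
    X=np.stack([(u-K[0,2])/K[0,0]*d,(v-K[1,2])/K[1,1]*d,d],-1)@T[:3,:3].T+T[:3,3]
    X[d<=0]=np.nan
    return p,X
def near(X,xy,r): return np.hypot(X[...,0]-xy[0],X[...,1]-xy[1])<r
def rect(pts):
    r=cv2.minAreaRect((pts*1000).astype(np.float32)); b=cv2.boxPoints(r)
    e=[b[1]-b[0],b[2]-b[1]]; L=max(e,key=np.linalg.norm); 
    return np.array(r[0]),sorted(r[1]),np.degrees(np.arctan2(L[1],L[0]))%180
def hsv(p): return cv2.cvtColor(p,cv2.COLOR_RGB2HSV)
E
python3 - <<'E'
from h import *
np.set_printoptions(precision=1,suppress=True)
for c,px,fpx in [("scene",(283,222),(241,272)),("side",(262,222),(192,200))]:
    z=np.load(c+".npz");p,X=cloud(c,z["p"],z["d"])
    H=hsv(p)
    c0=X[px[1],px[0]]; f0=X[fpx[1],fpx[0]]; print(c,c0*1000,f0*1000)
    m=near(X,c0,.1)&(X[...,2]>.042)&(X[...,2]<.054); print("die top",*rect(X[m][:,:2]),m.sum(),X[m][:,2].mean()*1000)
    b=near(X,c0,.1)&(X[...,2]>.042)
    y=b&(H[...,0]>18)&(H[...,0]<34)&(H[...,1]>150); print("stripe",*rect(X[y][:,:2]),np.median(X[y],0)*1000)
    m=near(X,f0,.16)&(X[...,2]>.036)&(X[...,2]<.047)&~near(X,c0,.095); print("fence top",*rect(X[m][:,:2]),X[m][:,2].mean()*1000)
    m2=near(X,f0,.16)&(X[...,2]>.008)&(X[...,2]<.03)&~near(X,c0,.095); print("flange",np.nanmean(X[m2],0)*1000)
    H2=near(X,f0,.16)&((H[...,0]<6)|(H[...,0]>174))&(H[...,1]>140)&(X[...,2]>.03);print("red",np.mean(X[H2],0)*1000,H2.sum())
    for n,t in [("roller",[(364,268),(190,272)]),("spec",[(178,187),(303,176)]),("tray",[(400,222),(278,322)]),("orange",[(301,160),(357,230)]),("black",[(425,331),(117,320)])]:
        u,v=t[c=="side"]; q=X[v,u]; m=near(X,q,.09)&(X[...,2]>.006); print(n,q*1000,*(rect(X[m][:,:2])))
z=np.load("scene.npz")["p"][180:340,160:400];cv2.imwrite("pics/crop1.png",cv2.resize(z[:,:,::-1],None,fx=3,fy=3))
E
```

```text
scene [565.7  53.4  47.9] [708.1  32.1  43.3]
die top [545.7  44.2] [97.73223876953125, 126.32345581054688] 158.58345 2087 48.33232143614091
stripe [556.4  73.8] [14.9705171585083, 117.94964599609375] 158.2137 [558.6  73.   48.9]
fence top [722.7  33.1] [52.04938507080078, 240.74688720703125] 91.5805 41.4374669981475
flange [744.5  40.9  14.1]
red [708.   32.4  42.3] 19
roller [610.5 239.3  55. ] [605.2 241.7] [28.66046714782715, 28.949993133544922] 159.24518
spec [ 540.9 -231.3    9.5] [ 539.1 -233.2] [26.917152404785156, 124.91909790039062] 119.566895
tray [447.4 273.5  32.2] [438. 276.] [76.00455474853516, 103.6122055053711] 159.46219
orange [368.2  10.7  48.3] [347.8   8. ] [100.37761688232422, 144.619140625] 157.13551
black [684.9 367.9  49. ] [666.1 369.9] [96.24664306640625, 125.31143951416016] 163.58534
side [537.4  63.2  47.2] [707.6  29.   42.9]
die top [543.5  42.4] [97.4447250366211, 126.05736541748047] 157.90094 1799 48.46152509992701
stripe [556.2  73.5] [13.478007316589355, 117.40193176269531] 158.12505 [553.2  75.   49.1]
fence top [720.9  30.9] [53.28360366821289, 242.61209106445312] 91.56053 41.74552264740925
flange [726.3  66.1  16.8]
red [706.5  33.2  44.2] 2
roller [595.8 249.2  50.5] [602.7 283.6] [59.72267532348633, 110.6019515991211] 69.05755
spec [ 531.7 -222.1   10.1] [ 536.  -234.6] [24.8609561920166, 125.38313293457031] 119.21202
tray [433.4 276.5  18.8] [435.3 274.3] [77.9384765625, 101.84352111816406] 158.89886
orange [357.2  28.1  48.4] [337.7   8.3] [101.37654113769531, 158.49974060058594] 157.36821
black [644.  379.6  49.9] [663.4 367.9] [98.46586608886719, 126.6646728515625] 163.70494
```

View pics/crop1.png

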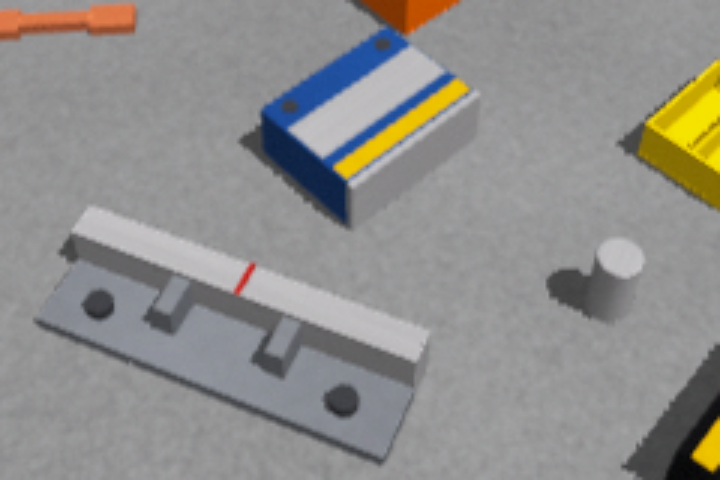

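The crop confirms the blue die: yellow stripe and bright face looking at +y, away from the fence. It sits at about (545,43), with +x at 68.3°. The fence face is at about (696,32), with its normal at 1.5°. So it needs a clockwise turn of about 67°. First I align the tool with the fence, shut the jaws and go to the fence-side end of the bright face.

Emit:
{"method": "apply_moves", "body": {
  "moves": [
    {"jaw": 0, "offset": [0, 0, 0], "rot": [0, 0, 10]},
    {"jaw": 0, "offset": [0, 0, 0], "rot": [0, 0, 10]},
    {"jaw": 0, "offset": [0, 0, 0], "rot": [0, 0, 4.1]},
    {"jaw": 0, "offset": [32, -50, 0], "rot": [0, 0, 0]},
    {"jaw": 0, "offset": [32, -50, 0], "rot": [0, 0, 0]}
  ]
}}

```text
time_s: 1.23
eef_pos: [0.3101, -0.4161, 0.2311]
eef_rot: [-0.0, 1.0, 0.012, 0.0]
wrist_force: [0.9, 0.3, 0.2]
opening: 0.002
grasp_force: 0.0
```

Emit:
{"method": "apply_moves", "body": {
  "moves": [
    {"jaw": 0, "offset": [32, -50, 0], "rot": [0, 0, 0]},
    {"jaw": 0, "offset": [32, -50, 0], "rot": [0, 0, 0]},
    {"jaw": 0, "offset": [32, -50, 0], "rot": [0, 0, 0]},
    {"jaw": 0, "offset": [32, -50, 0], "rot": [0, 0, 0]},
    {"jaw": 0, "offset": [32, -50, 0], "rot": [0, 0, 0]}
  ]
}}

```text
time_s: 1.85
eef_pos: [0.4641, -0.1611, 0.2317]
eef_rot: [0.0, 1.0, 0.013, 0.0]
wrist_force: [0.9, -0.5, -0.2]
opening: -0.001
grasp_force: 0.0
```

Emit:
{"method": "apply_moves", "body": {
  "moves": [
    {"jaw": 0, "offset": [32, -50, 0], "rot": [0, 0, 0]},
    {"jaw": 0, "offset": [32, -50, 0], "rot": [0, 0, 0]},
    {"jaw": 0, "offset": [32, -50, 0], "rot": [0, 0, 0]},
    {"jaw": 0, "offset": [32, -50, 0], "rot": [0, 0, 0]},
    {"jaw": 0, "offset": [32, -50, 0], "rot": [0, 0, 0]}
  ]
}}

```text
time_s: 2.48
eef_pos: [0.6175, 0.0931, 0.2315]
eef_rot: [0.0, 1.0, 0.013, 0.0]
wrist_force: [0.0, -0.5, -0.1]
opening: -0.001
grasp_force: 0.0
```

Emit:
{"method": "apply_moves", "body": {
  "moves": [
    {"jaw": 0, "offset": [6, -5, 50], "rot": [0, 0, 0]},
    {"jaw": 0, "offset": [0, 0, 55], "rot": [0, 0, 0]},
    {"jaw": 0, "offset": [0, 0, 50], "rot": [0, 0, 0]},
    {"jaw": 0, "offset": [0, 0, 40], "rot": [0, 0, 0]},
    {"jaw": 0, "offset": [0, 0, 20], "rot": [0, 0, 0]}
  ]
}}

```text
time_s: 3.1
eef_pos: [0.6208, 0.0965, 0.0136]
eef_rot: [-0.0, 1.0, 0.013, -0.002]
wrist_force: [1.1, 0.2, -0.2]
opening: 0.004
grasp_force: 0.0
```

```bash
cat > m.py <<'E'
from h import *
import sys
np.set_printoptions(precision=1,suppress=True)
F=np.array([696.,32.]);A=1.5
def measure(c,xy,r=.1,save=None):
    p,X=cloud(c);H=hsv(p)
    if save: cv2.imwrite(f"pics/{save}.png",p[:,:,::-1])
    z=(X[...,2]>.044)&(X[...,2]<.053)&near(X,np.array(xy)/1000,r)
    # remove arm: keep pixels whose colour is blue/grey inlay/yellow, linked to blue
    y=z&(H[...,0]>18)&(H[...,0]<34)&(H[...,1]>150)
    b=z&(H[...,0]>100)&(H[...,0]<125)&(H[...,1]>150)
    if y.sum()<20 or b.sum()<20: print(c,"hidden",y.sum(),b.sum());return
    n,l=cv2.connectedComponents(z.astype(np.uint8)); k=np.bincount(l[b|y]).argmax(); m=l==k
    C,s,_=rect(X[m][:,:2]);ys,yd,ya=rect(X[y][:,:2]);a=rect(X[m][:,:2])[2]
    t=np.radians(a-90);n_=np.array([np.cos(t),np.sin(t)])
    if n_@(ys-C)<0:a+=180
    th=(a-90-A+180)%360-180
    print(c,"C",C,"size",np.array(s),"misalign",round(th,1),"stripe ang",round((ya-90-A+90)%180-90,1),"clear",round(F[0]-C[0]-48,1),m.sum())
if __name__=="__main__":
    for c in ["scene","side"]: measure(c,[float(sys.argv[1]),float(sys.argv[2])],save=(c+sys.argv[3]) if len(sys.argv)>3 else None)
    o=ctrl.get_obs();print(o["time_s"],o["eef_pos"]*1000,o["wrist_force"])
E
python3 m.py 545 43
```

```text
scene hidden 9 249
side C [543.   42.2] size [ 98.8 125.3] misalign 66.6 stripe ang 66.2 clear 105.0 1724
3.2 [620.9  96.4  14.1] [-0.8  0.4  0.6]
```

Emit:
{"method": "apply_moves", "body": {
  "moves": [
    {"jaw": 0, "offset": [-2.4, 5.5, 0], "rot": [0, 0, 0]},
    {"jaw": 0, "offset": [-2.4, 5.5, 0], "rot": [0, 0, 0]},
    {"jaw": 0, "offset": [-2.8, 5.3, 0], "rot": [0, 0, 0]},
    {"jaw": 0, "offset": [-3.1, 5.1, 0], "rot": [0, 0, 0]},
    {"jaw": 0, "offset": [-3.4, 5, 0], "rot": [0, 0, 0]}
  ]
}}

```text
time_s: 3.82
eef_pos: [0.6114, 0.0696, 0.0182]
eef_rot: [-0.0, 1.0, 0.013, 0.003]
wrist_force: [6.0, 2.9, 0.5]
opening: -0.001
grasp_force: 2.5
```

Emit:
{"method": "apply_moves", "body": {
  "moves": [
    {"jaw": 0, "offset": [-3.6, 4.8, 0], "rot": [0, 0, 0]},
    {"jaw": 0, "offset": [-3.9, 4.5, 0], "rot": [0, 0, 0]},
    {"jaw": 0, "offset": [-4.2, 4.3, 0], "rot": [0, 0, 0]},
    {"jaw": 0, "offset": [-4.5, 4, 0], "rot": [0, 0, 0]},
    {"jaw": 0, "offset": [0, 0, 0], "rot": [0, 0, 0]}
  ]
}}

```text
time_s: 4.45
eef_pos: [0.5947, 0.0512, 0.0177]
eef_rot: [0.0, 1.0, 0.013, 0.002]
wrist_force: [1.8, 1.4, 1.1]
opening: -0.002
grasp_force: 1.3
```

```bash
python3 m.py 540 35 1
```

```text
scene C [491.8  59.8] size [41.7 82.4] misalign -36.8 stripe ang 49.4 clear 156.2 351
side C [524.5  39.3] size [125.9 126.3] misalign 54.2 stripe ang 51.9 clear 123.5 1728
4.55 [594.2  51.5  17.2] [3.8 2.1 1.5]
```

View pics/side1.png

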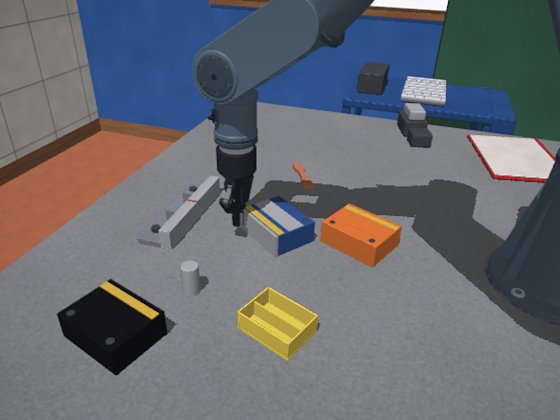

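```bash
python3 - <<'E'
s=open('m.py').read()
s=s.replace('''    print(c,"C",C''','''    ta=np.radians((ya-90+90)%180-90);
    if abs(((ya-90-A+90)%180-90)-th)>90: ta+=np.pi
    ex=np.array([np.cos(ta),np.sin(ta)]);Cs=ys-31.5*ex;tcp=ctrl.get_obs()["eef_pos"][:2]*1000-Cs
    print("  stripe len",np.array(yd),"C by stripe",Cs,"TCP in die frame",tcp@ex,tcp@[-ex[1],ex[0]])
    print(c,"C",C''')
open('m.py','w').write(s)
E
python3 m.py 530 35
```

```text
stripe len [15.2 42.2] C by stripe [524.  104.9] TCP in die frame 4.408492130308764 87.79429180539954
scene C [491.1  60. ] size [42.7 83.7] misalign -38.6 stripe ang 54.1 clear 156.9 348
  stripe len [ 13.9 117.3] C by stripe [518.9  30. ] TCP in die frame 61.019377583507705 -48.72951427392072
side C [525.7  39.9] size [124. 126.] misalign 142.8 stripe ang 53.3 clear 122.3 1735
4.65 [593.9  51.7  16.8] [3.3 1.4 1.3]
```

Emit:
{"method": "apply_moves", "body": {
  "moves": [
    {"jaw": 0, "offset": [-0.7, 6, 0], "rot": [0, 0, 0]},
    {"jaw": 0, "offset": [-1, 5.9, 0], "rot": [0, 0, 0]},
    {"jaw": 0, "offset": [-1.3, 5.8, 0], "rot": [0, 0, 0]},
    {"jaw": 0, "offset": [-1.7, 5.8, 0], "rot": [0, 0, 0]},
    {"jaw": 0, "offset": [0, 0, 0], "rot": [0, 0, 0]}
  ]
}}

```text
time_s: 5.28
eef_pos: [0.5894, 0.0278, 0.0164]
eef_rot: [0.0, 1.0, 0.013, 0.0]
wrist_force: [2.9, 0.9, 2.4]
opening: 0.006
grasp_force: 1.5
```

```bash
python3 m.py 520 25
```

```text
stripe len [15.6 66.6] C by stripe [495.6  43.7] TCP in die frame 66.00430212436535 -68.41159033680601
scene C [490.8  50.9] size [49. 99.] misalign -51.1 stripe ang 34.9 clear 157.2 603
  stripe len [ 12.3 117.6] C by stripe [513.6  22.6] TCP in die frame 60.932719407972805 -45.19229936632135
side C [523.4  29.8] size [124.5 126.1] misalign 38.4 stripe ang 39.1 clear 124.6 1699
5.375 [589.3  27.9  16.3] [2.2 0.5 1.1]
```

Emit:
{"method": "apply_moves", "body": {
  "moves": [
    {"jaw": 0, "offset": [-1.9, 5.7, 0], "rot": [0, 0, 0]},
    {"jaw": 0, "offset": [-2.2, 5.6, 0], "rot": [0, 0, 0]},
    {"jaw": 0, "offset": [-2.4, 5.5, 0], "rot": [0, 0, 0]},
    {"jaw": 0, "offset": [-2.8, 5.3, 0], "rot": [0, 0, 0]},
    {"jaw": 0, "offset": [-3.2, 5.1, 0], "rot": [0, 0, 0]}
  ]
}}

```text
time_s: 6.0
eef_pos: [0.5773, -0.0, 0.0162]
eef_rot: [0.0, 1.0, 0.013, 0.0]
wrist_force: [3.6, 2.7, 1.1]
opening: -0.003
grasp_force: 2.1
```

```bash
python3 m.py 510 18
```

```text
stripe len [14.4 81.1] C by stripe [499.   32.1] TCP in die frame 60.89993854221475 -58.532909154239874
scene C [496.9  39.7] size [69.1 98.3] misalign -68.1 stripe ang 19.6 clear 151.1 837
  stripe len [ 11.9 119.2] C by stripe [506.6  14.1] TCP in die frame 58.98943127695158 -40.960797873319464
side C [515.3  17.2] size [119.3 125.8] misalign 22.0 stripe ang 21.7 clear 132.7 1660
6.1 [576.9  -0.4  16.2] [0.7 0.  0.9]
```

Emit:
{"method": "apply_moves", "body": {
  "moves": [
    {"jaw": 0, "offset": [-3.6, 4.8, 0], "rot": [0, 0, 0]},
    {"jaw": 0, "offset": [-3.9, 4.5, 0], "rot": [0, 0, 0]},
    {"jaw": 0, "offset": [-4.2, 4.2, 0], "rot": [0, 0, 0]},
    {"jaw": 0, "offset": [15, 0, 0], "rot": [0, 0, 0]},
    {"jaw": 0, "offset": [20, 0, -55], "rot": [0, 0, 0]}
  ]
}}

```text
time_s: 6.72
eef_pos: [0.5954, -0.012, 0.0663]
eef_rot: [-0.001, 1.0, 0.013, -0.007]
wrist_force: [1.0, -0.1, 0.2]
opening: -0.001
grasp_force: 0.0
```

Emit:
{"method": "apply_moves", "body": {
  "moves": [
    {"jaw": 0, "offset": [0, 0, -60], "rot": [0, 0, 0]},
    {"jaw": 1, "offset": [-50, 0, -30], "rot": [0, 0, 0]},
    {"jaw": 1, "offset": [-60, 0, 0], "rot": [0, 0, 0]},
    {"jaw": 1, "offset": [-50, 0, 0], "rot": [0, 0, 0]},
    {"jaw": 1, "offset": [0, 0, 0], "rot": [0, 0, 0]}
  ]
}}

```text
time_s: 7.35
eef_pos: [0.4361, -0.016, 0.1597]
eef_rot: [-0.0, 1.0, 0.013, -0.003]
wrist_force: [-0.1, -0.2, 0.5]
opening: 0.847
grasp_force: 0.0
```

```bash
python3 m.py 503 8
python3 - <<'E'
from h import *
np.set_printoptions(precision=1,suppress=True)
p,X=cloud("side");H=hsv(p)
m=near(X,(.343,.008),.1)&(X[...,2]>.042)&(X[...,2]<.054)&(H[...,0]<30)&(H[...,1]>150)
print(rect(X[m][:,:2]),cv2.boxPoints(cv2.minAreaRect((X[m][:,:2]*1000).astype(np.float32))))
E
```

```text
stripe len [ 15.4 119.1] C by stripe [500.2  10. ] TCP in die frame -65.7509688005734 -11.465322858522274
scene C [500.4  10.8] size [100.  124.3] misalign 11.4 stripe ang 12.1 clear 147.6 1795
  stripe len [ 11.7 117.3] C by stripe [499.6  10.8] TCP in die frame -63.73789449825735 -13.518997802432688
side C [498.    8.5] size [ 96.1 128.3] misalign 11.5 stripe ang 11.7 clear 150.0 1621
7.45 [440.6 -16.9 161.4] [1.1 0.9 0.4]
(array([352.7,   2.5]), [99.01893615722656, 124.60406494140625], np.float32(156.09927)) [[275.7 -17.5]
 [389.6 -68. ]
 [429.7  22.5]
 [315.8  73. ]]
```

Emit:
{"method": "apply_moves", "body": {
  "moves": [
    {"jaw": 1, "offset": [-9, -17.5, 0], "rot": [0, 0, 0]},
    {"jaw": 1, "offset": [0, 0, 0], "rot": [0, 0, -6]},
    {"jaw": 1, "offset": [0, 0, 0], "rot": [0, 0, -5.6]},
    {"jaw": 1, "offset": [0, 0, 50], "rot": [0, 0, 0]},
    {"jaw": 1, "offset": [0, 0, 0], "rot": [0, 0, 0]}
  ]
}}

```text
time_s: 8.12
eef_pos: [0.4286, 0.0024, 0.1083]
eef_rot: [-0.002, 0.993, 0.114, -0.004]
wrist_force: [0.1, 1.2, -0.2]
opening: 0.999
grasp_force: 0.0
```

```bash
python3 m.py 500 10 2;python3 -c "
from h import *
from scipy.spatial.transform import Rotation as R
q=ctrl.get_obs()['eef_rot'];M=R.from_quat([q[1],q[2],q[3],q[0]]).as_matrix();print(np.degrees(np.arctan2(M[1,0],M[0,0])))"
```

```text
stripe len [ 15.1 119. ] C by stripe [500.7  10.2] TCP in die frame -70.41273700340153 8.430001835376668
scene C [500.7  10.9] size [ 99.7 124. ] misalign 11.6 stripe ang 12.2 clear 147.3 1800
  stripe len [ 11.7 120. ] C by stripe [499.3  11.4] TCP in die frame -68.23393781415966 5.420851376261904
side C [497.9   8.8] size [ 96. 128.] misalign 11.8 stripe ang 11.5 clear 150.1 1621
8.225 [431.6   1.3 111.6] [ 1.3 -0.4  1.2]
13.13389621994447
```

View pics/side2.png

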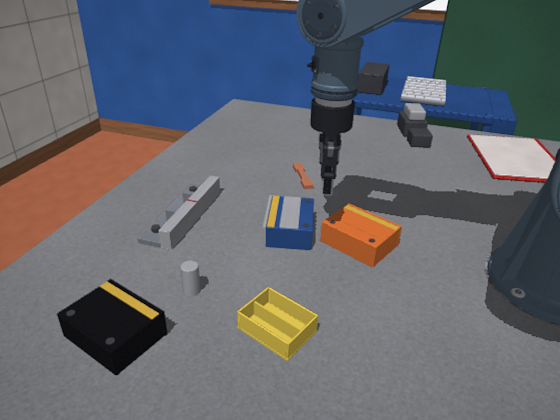

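The gripper is above the gap between the die (290,222) and the orange block (360,232), and the angles match. I'll descend and start a two-finger push, turning clockwise as it goes.

Emit:
{"method": "apply_moves", "body": {
  "moves": [
    {"jaw": 1, "offset": [0, 0, 50], "rot": [0, 0, 0]},
    {"jaw": 1, "offset": [0, 0, 40], "rot": [0, 0, 0]},
    {"jaw": 1, "offset": [0, 0, 15], "rot": [0, 0, 0]},
    {"jaw": 1, "offset": [0, 0, 0], "rot": [0, 0, 0]},
    {"jaw": 1, "offset": [3, 0, 0], "rot": [0, 0, 0]}
  ]
}}

```text
time_s: 8.85
eef_pos: [0.4363, 0.001, 0.0079]
eef_rot: [0.001, 0.993, 0.114, 0.001]
wrist_force: [0.6, 0.3, -0.4]
opening: 1.0
grasp_force: 0.0
```

Emit:
{"method": "apply_moves", "body": {
  "moves": [
    {"jaw": 1, "offset": [5, 0, 0], "rot": [0, 0, 0]},
    {"jaw": 1, "offset": [5, 0, 0], "rot": [0, 0, 0]},
    {"jaw": 1, "offset": [5, 0, 0], "rot": [0, 0, 0]},
    {"jaw": 1, "offset": [5, 0, 0], "rot": [0, 0, 1]},
    {"jaw": 1, "offset": [5, 0, 0], "rot": [0, 0, 1]}
  ]
}}

```text
time_s: 9.48
eef_pos: [0.4573, 0.0074, 0.0066]
eef_rot: [-0.0, 0.995, 0.097, -0.002]
wrist_force: [-8.8, -0.6, 7.6]
opening: 1.002
grasp_force: 4.5
```

```bash
python3 m.py 510 12
```

```text
stripe len [ 15.4 118.8] C by stripe [517.8  13.7] TCP in die frame -59.5750414487868 4.4411791186375735
scene C [510.3  12.4] size [115.4 124.4] misalign 9.5 stripe ang 8.9 clear 137.7 1916
  stripe len [ 11.4 117.3] C by stripe [519.   12.5] TCP in die frame -60.4643226577144 6.417427512841995
side C [508.1  11.4] size [116.2 127.7] misalign 11.2 stripe ang 9.4 clear 139.9 1548
9.575 [458.4   7.4   6.7] [-5.5  0.   2.6]
```

Emit:
{"method": "apply_moves", "body": {
  "moves": [
    {"jaw": 1, "offset": [5, 0, 0], "rot": [0, 0, 1.2]},
    {"jaw": 1, "offset": [5, 0, 0], "rot": [0, 0, 1.2]},
    {"jaw": 1, "offset": [5, 0, 0], "rot": [0, 0, 1.2]},
    {"jaw": 1, "offset": [5, 0, 0], "rot": [0, 0, 1.2]},
    {"jaw": 1, "offset": [5, 0, 0], "rot": [0, 0, 1.2]}
  ]
}}

```text
time_s: 10.2
eef_pos: [0.4821, 0.0114, 0.0064]
eef_rot: [-0.0, 0.999, 0.045, -0.002]
wrist_force: [-8.1, 0.9, 4.0]
opening: 1.002
grasp_force: 4.0
```

Emit:
{"method": "apply_moves", "body": {
  "moves": [
    {"jaw": 1, "offset": [5, 0, 0], "rot": [0, 0, 1.2]},
    {"jaw": 1, "offset": [5, 0, 0], "rot": [0, 0, 1.2]},
    {"jaw": 1, "offset": [5, 0, 0], "rot": [0, 0, 1.2]},
    {"jaw": 1, "offset": [5, 0, 0], "rot": [0, 0, 0]},
    {"jaw": 1, "offset": [4, 0, 0], "rot": [0, 0, 0]}
  ]
}}

```text
time_s: 10.82
eef_pos: [0.5063, 0.0124, 0.0064]
eef_rot: [-0.0, 1.0, 0.013, -0.002]
wrist_force: [-8.0, -1.0, 3.5]
opening: 1.001
grasp_force: 3.9
```

```bash
cat > fine.py <<'E'
from m import *
from scipy.spatial.transform import Rotation as R
q=ctrl.get_obs()['eef_rot'];M=R.from_quat([q[1],q[2],q[3],q[0]]).as_matrix();print("tool yaw",np.degrees(np.arctan2(M[1,0],M[0,0])))
import scipy.ndimage as nd
def fit(P): # long-axis angle by PCA w.r.t. y
    P=P-np.median(P,0);u,s,v=np.linalg.svd(P,full_matrices=False);d=v[0];return np.degrees(np.arctan2(-d[0]*np.sign(d[1]),abs(d[1])))
for c in ["scene","side"]:
    p,X=cloud(c);H=hsv(p)
    z=(X[...,2]>.038)&(X[...,2]<.055)
    y=z&(H[...,0]>18)&(H[...,0]<34)&(H[...,1]>150)&near(X,(.59,.02),.13)
    y=nd.binary_opening(y); Y=X[y][:,:2]*1000
    # fence front top edge: grey pixels, min x per y-bin
    f=(X[...,2]>.037)&(X[...,2]<.046)&(X[...,0]>.685)&(X[...,0]<.73)&(abs(X[...,1]-.032)<.115)
    P=X[f][:,:2]*1000; bins=np.round(P[:,1]/10); E=np.array([[np.percentile(P[bins==b,0],4),P[bins==b,1].mean()] for b in np.unique(bins) if (bins==b).sum()>8])
    k=np.polyfit(E[:,1],E[:,0],1)
    bins=np.round(Y[:,1]/8); S=np.array([[Y[bins==b,0].mean(),Y[bins==b,1].mean()] for b in np.unique(bins) if (bins==b).sum()>5])
    ks=np.polyfit(S[:,1],S[:,0],1)
    print(c,"stripe normal",-np.degrees(np.arctan(ks[0])),"at",np.median(Y,0),"ends",Y[:,1].min(),Y[:,1].max(),"| fence normal",-np.degrees(np.arctan(k[0])),"face x at stripe y",np.polyval(k,np.median(Y[:,1])),"fence y",P[:,1].min(),P[:,1].max())
E
python3 m.py 575 20 3; python3 fine.py
```

```text
stripe len [ 15.  119.3] C by stripe [568.2   8.3] TCP in die frame -60.937957725064095 6.1701058055176965
scene C [558.2   9. ] size [118.1 124.6] misalign -0.3 stripe ang 0.6 clear 89.8 2127
  stripe len [ 12.7 115.9] C by stripe [567.6   8.4] TCP in die frame -60.369669134335616 5.529519421970215
side C [555.1   7.9] size [117.9 126.6] misalign 0.3 stripe ang 0.0 clear 92.9 1218
10.925 [507.1  12.3   6.4] [-4.8  1.5  1.5]
tool yaw 1.5216702406228595
scene stripe normal 1.5731598916185956 at [599.9  11.8] ends -49.69013690980345 68.57754050346986 | fence normal 1.5356645693926743 face x at stripe y 699.4530705162578 fence y -82.81174338981862 146.99022423867692
side stripe normal 1.3942847038755357 at [599.1  13.3] ends -50.31718846294142 68.23460767618283 | fence normal 1.5174754600561449 face x at stripe y 695.9330545752673 fence y -82.88889133766087 146.63431045421405
```

View pics/scene3.png

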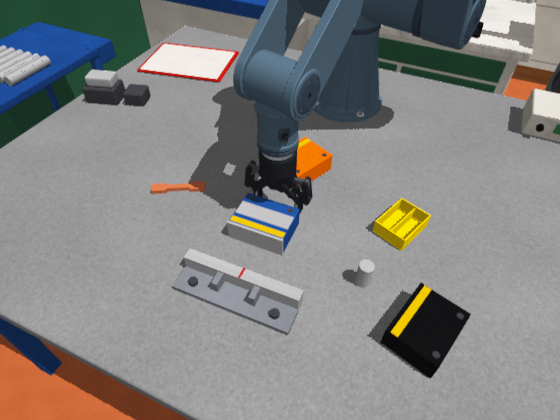

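The block at (264,222) is square to the fence to within about 0.2°, with about 80 mm clear, and both ends are inside the fence length. Pushing home straight, with a check shortly before contact.

Emit:
{"method": "apply_moves", "body": {
  "moves": [
    {"jaw": 1, "offset": [5, 0, 0], "rot": [0, 0, 0]},
    {"jaw": 1, "offset": [6, 0, 0], "rot": [0, 0, 0]},
    {"jaw": 1, "offset": [6, 0, 0], "rot": [0, 0, 0]},
    {"jaw": 1, "offset": [6, 0, 0], "rot": [0, 0, 0]},
    {"jaw": 1, "offset": [6, 0, 0], "rot": [0, 0, 0]}
  ]
}}

```text
time_s: 11.65
eef_pos: [0.5356, 0.0129, 0.0062]
eef_rot: [-0.0, 1.0, 0.013, -0.001]
wrist_force: [-7.3, -0.7, 3.2]
opening: 1.003
grasp_force: 3.7
```

Emit:
{"method": "apply_moves", "body": {
  "moves": [
    {"jaw": 1, "offset": [6, 0, 0], "rot": [0, 0, 0]},
    {"jaw": 1, "offset": [6, 0, 0], "rot": [0, 0, 0]},
    {"jaw": 1, "offset": [6, 0, 0], "rot": [0, 0, 0]},
    {"jaw": 1, "offset": [6, 0, 0], "rot": [0, 0, 0]},
    {"jaw": 1, "offset": [5, 0, 0], "rot": [0, 0, 0]}
  ]
}}

```text
time_s: 12.28
eef_pos: [0.5647, 0.0136, 0.0063]
eef_rot: [-0.0, 1.0, 0.013, -0.001]
wrist_force: [-7.5, -0.2, 2.9]
opening: 0.996
grasp_force: 3.8
```

```bash
sed -i 's/(.59,.02),.13/(.66,.02),.13/' fine.py; python3 m.py 625 13; python3 fine.py
```

```text
stripe len [ 15.1 120.4] C by stripe [625.8   9.6] TCP in die frame -60.04610595433654 5.615698185948859
scene C [615.1  10.2] size [119.2 124.6] misalign 0.0 stripe ang 0.0 clear 32.9 2398
  stripe len [ 13.3 116.6] C by stripe [625.7   9. ] TCP in die frame -59.95738340033247 6.189446165201429
side C [613.4   8.5] size [118.8 125.3] misalign 0.3 stripe ang 0.0 clear 34.6 1089
12.375 [565.6  13.6   6.4] [-3.5 -0.1 -0.1]
tool yaw 1.5059647467637838
scene stripe normal 1.2312171338137419 at [658.3  13.1] ends -49.65123743212091 70.2222375334507 | fence normal 1.7101572000227072 face x at stripe y 699.5751948351385 fence y -82.91740326420322 146.4580650978883
side stripe normal 1.2599397514028834 at [657.1  17.5] ends -48.05141477891406 68.35256496618702 | fence normal 1.4008318070854724 face x at stripe y 695.75115238741 fence y -82.98059281909187 146.24621009461592
```

Emit:
{"method": "apply_moves", "body": {
  "moves": [
    {"jaw": 1, "offset": [4, 0, 0], "rot": [0, 0, 0]},
    {"jaw": 1, "offset": [4, 0, 0], "rot": [0, 0, 0]},
    {"jaw": 1, "offset": [4, 0, 0], "rot": [0, 0, 0]},
    {"jaw": 1, "offset": [4, 0, 0], "rot": [0, 0, 0]},
    {"jaw": 1, "offset": [2, 0, 0], "rot": [0, 0, 0]}
  ]
}}

```text
time_s: 13.1
eef_pos: [0.5828, 0.0141, 0.0063]
eef_rot: [-0.0, 1.0, 0.013, -0.001]
wrist_force: [-8.0, 0.3, 4.5]
opening: 0.998
grasp_force: 4.0
```

Emit:
{"method": "apply_moves", "body": {
  "moves": [
    {"jaw": 1, "offset": [1, 0, 0], "rot": [0, 0, 0]},
    {"jaw": 1, "offset": [1, 0, 0], "rot": [0, 0, 0]},
    {"jaw": 1, "offset": [1, 0, 0], "rot": [0, 0, 0]},
    {"jaw": 1, "offset": [0, 0, 0], "rot": [0, 0, 0]},
    {"jaw": 1, "offset": [0, 0, 0], "rot": [0, 0, 0]}
  ]
}}

```text
time_s: 13.72
eef_pos: [0.5858, 0.0141, 0.0063]
eef_rot: [-0.0, 1.0, 0.013, -0.001]
wrist_force: [-7.2, -1.2, 2.1]
opening: 1.002
grasp_force: 3.3
```

Emit:
{"method": "apply_moves", "body": {
  "moves": [
    {"jaw": 1, "offset": [1, 0, 0], "rot": [0, 0, 0]},
    {"jaw": 1, "offset": [1, 0, 0], "rot": [0, 0, 0]},
    {"jaw": 1, "offset": [0.5, 0, 0], "rot": [0, 0, 0]},
    {"jaw": 1, "offset": [0.5, 0, 0], "rot": [0, 0, 0]},
    {"jaw": 1, "offset": [0, 0, 0], "rot": [0, 0, 0]}
  ]
}}

```text
time_s: 14.35
eef_pos: [0.5886, 0.0142, 0.0063]
eef_rot: [-0.0, 1.0, 0.013, -0.001]
wrist_force: [-6.3, -1.4, 3.0]
opening: 0.998
grasp_force: 3.6
```

```bash
python3 fine.py
```

```text
tool yaw 1.50569706926911
scene stripe normal 1.497932449743617 at [681.2  14. ] ends -49.121348109607446 70.06173174683988 | fence normal 1.2300438539462504 face x at stripe y 697.4297117071186 fence y -82.94028802327242 146.95343461868362
side stripe normal 1.4724609595454017 at [680.5  15.7] ends -49.71108638190835 70.17793564104491 | fence normal 2.6970487510800556 face x at stripe y 698.7045708206011 fence y -82.93145958209335 146.73642427302437
```

Emit:
{"method": "apply_moves", "body": {
  "moves": [
    {"jaw": 1, "offset": [0.5, 0, 0], "rot": [0, 0, 0]},
    {"jaw": 1, "offset": [0.5, 0, 0], "rot": [0, 0, 0]},
    {"jaw": 1, "offset": [0.5, 0, 0], "rot": [0, 0, 0]},
    {"jaw": 1, "offset": [0.5, 0, 0], "rot": [0, 0, 0]},
    {"jaw": 1, "offset": [0, 0, 0], "rot": [0, 0, 0]}
  ]
}}

```text
time_s: 15.08
eef_pos: [0.5894, 0.0142, 0.0063]
eef_rot: [-0.0, 1.0, 0.013, -0.002]
wrist_force: [-13.1, -0.7, 7.7]
opening: 1.0
grasp_force: 6.3
```

Contact: the force has doubled and the tool stopped advancing. One more small press to seat it flat, then back off.

Emit:
{"method": "apply_moves", "body": {
  "moves": [
    {"jaw": 1, "offset": [1, 0, 0], "rot": [0, 0, 0]},
    {"jaw": 1, "offset": [1, 0, 0], "rot": [0, 0, 0]},
    {"jaw": 1, "offset": [1, 0, 0], "rot": [0, 0, 0]},
    {"jaw": 1, "offset": [0, 0, 0], "rot": [0, 0, 0]},
    {"jaw": 1, "offset": [0, 0, 0], "rot": [0, 0, 0]}
  ]
}}

```text
time_s: 15.7
eef_pos: [0.5893, 0.0144, 0.0056]
eef_rot: [-0.0, 1.0, 0.013, -0.006]
wrist_force: [-22.0, -2.7, 14.2]
opening: 1.0
grasp_force: 11.7
```

Emit:
{"method": "apply_moves", "body": {
  "moves": [
    {"jaw": 1, "offset": [-5, 0, 0], "rot": [0, 0, 0]},
    {"jaw": 1, "offset": [-20, 0, 0], "rot": [0, 0, 0]},
    {"jaw": 1, "offset": [-20, 0, 0], "rot": [0, 0, 0]},
    {"jaw": 1, "offset": [0, 0, -50], "rot": [0, 0, 0]},
    {"jaw": 1, "offset": [0, 0, -60], "rot": [0, 0, 0]}
  ]
}}

```text
time_s: 16.32
eef_pos: [0.5497, 0.013, 0.1172]
eef_rot: [-0.0, 1.0, 0.013, 0.0]
wrist_force: [1.3, 0.2, 0.0]
opening: 1.0
grasp_force: 0.0
```

Emit:
{"method": "apply_moves", "body": {
  "moves": [
    {"jaw": 1, "offset": [-30, 0, -50], "rot": [0, 0, 0]},
    {"jaw": 1, "offset": [-30, 0, -50], "rot": [0, 0, 0]},
    {"jaw": 1, "offset": [-50, 0, 0], "rot": [0, 0, 0]},
    {"jaw": 1, "offset": [0, 0, 0], "rot": [0, 0, 0]},
    {"jaw": 1, "offset": [0, 0, 0], "rot": [0, 0, 0]}
  ]
}}

```text
time_s: 16.95
eef_pos: [0.441, 0.0099, 0.2173]
eef_rot: [0.0, 1.0, 0.013, 0.002]
wrist_force: [0.2, 0.2, -0.6]
opening: 1.001
grasp_force: 0.0
```

```bash
python3 m.py 648 13 4; python3 fine.py; python3 -c "
import cv2
a=cv2.imread('pics/scene4.png')[160:340,120:400];b=cv2.imread('pics/side4.png')[160:300,130:350]
b=cv2.resize(b,(280,178))
cv2.imwrite('pics/fin.png',cv2.resize(cv2.vconcat([a,b]),None,fx=1.6,fy=1.6))"
```

```text
stripe len [ 14.7 118.4] C by stripe [650.5  10.2] TCP in die frame -209.3107636311192 6.083082660355417
scene C [651.5  12. ] size [ 99.3 127.2] misalign -0.7 stripe ang 0.2 clear -3.5 2500
  stripe len [ 13.4 117.4] C by stripe [650.3  10.1] TCP in die frame -209.20161577052244 5.924940928572332
side C [652.1   5.9] size [106.  133.4] misalign 0.0 stripe ang 0.2 clear -4.1 1490
17.05 [441.1  10.  216.7] [-0.2  0.1  0.7]
tool yaw 1.495084529086242
scene stripe normal 1.4051680101106494 at [682.3  13.1] ends -48.93441138531185 70.88296278260111 | fence normal 1.242366714526511 face x at stripe y 697.9775870134492 fence y -82.68567930401521 146.86927707001067
side stripe normal 1.3688752387535545 at [680.9  15.7] ends -48.22814581634671 68.41291328814458 | fence normal 2.701743955547103 face x at stripe y 699.0355793107058 fence y -82.72916406014852 146.98582989210385
```

View pics/fin.png

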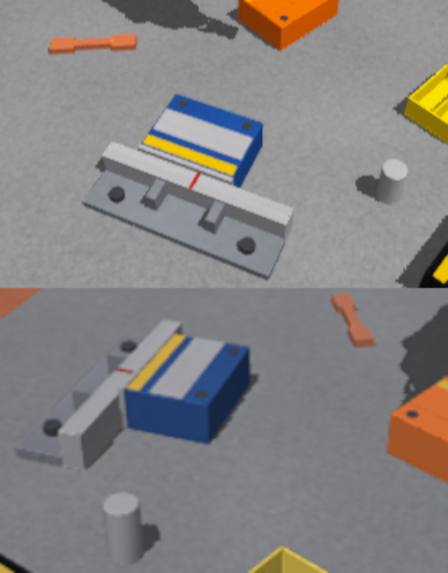

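The pictures show the die flush against the fence, centred near (200,140) in the top crop. Both ends are within the fence, the bystanders have not moved and the hand is clear.

```bash
python3 -c "
from bench import ctrl
print(ctrl.hand_in())"
```

```text
the job is handed in; nothing more can be done
None
```

The blue die block now sits flat against the fence, bright face in and both ends within its length. It was squared to about 0.2° with roughly 80 mm clear before the final push, the roller, specimen and tray look unmoved in the final pictures, and the job is handed in with the hand clear.

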